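# Sort two painted model parts and hold a squeeze clip open over the job card

### The arm

A 6-joint arm with a two-finger parallel gripper is mounted at the origin on the work surface. World frame = base frame: x ahead of the robot, y to its left, z up, the work surface at z = 0. Lengths are in m, angles in rad, forces in N, time in s.
With the tool pointing down it reaches from about 0.425 to 0.95 m from the base axis. Payload 14.7 kg.
Tool frame: the origin (TCP) lies on the centre line of the jaws, within the pads' length; the fingertips stand r.tcp_to_tips ahead of it and the grasp point (between the pads) lies 5 mm behind it (r.tcp_to_tips is the distance from the TCP to the fingertips, in m); z points along the fingers, y is the direction in which the jaws open and shut (so a half turn about z gives the same grasp; the last joint's range is limited). The gripper opens to 85 mm and grips with 20 to 120 N. Pads are 22 mm wide; open, the fingers measure 114 mm over their backs; the gripper's body (76 mm by 85 mm) begins 54 mm behind the grasp point. The pads swing forward as they close: fully open they stand 13 mm farther back than shut.
Start: joints at [1.06, 0.48, 1.596, -0, 1.065, -0.047], TCP at [0.291, 0.581, 0.245] pointing down, gripper open.
Joint ranges: [-2.75, 2.75], [-0.82, 2.05], [0.23, 2.67], [-1.56, 4.7], [0.09, 2.69], [-2.92, 2.92]. Speed limits (rad/s): [1.89, 1.89, 2.39, 3.01, 3.01, 3.01].

### API

Orientations are given as a unit quaternion [x, y, z, w].
In Python, from cell import r gives the robot as it stands. The module is installed in compiled form; this text tells all that it offers.
- The arm moves only by the tool move_arm, never from a script. Its argument "commands" is a list of rows, each an object with "dr": the turn, a rotation vector about the tool's x, y, z in degrees, a list of three; "offset": the shift along the tool's x, y, z in mm, a list of three; "fingers": the closure, from 0 (fully open) to 1 (shut). A call has exactly 8 rows; each row is the pose to reach, as a shift and turn from the pose commanded when the call began, along the tool's axes at that moment; what a row does not reach only later rows make up. A row lasts 1/12 s, in which the tool goes at most 41.7 mm and 7.16 degrees, less where a joint would pass 70% of its speed; a pose out of reach is approached as far as the arm can. A call with a gripper value outside its range is refused whole. The fingers move at their own pace and stop on an object; the grip force is fixed at half the most. Time passes only in rows, so rows that repeat a pose let the fingers close, or fill a call up. It gives the time, the measured TCP pose, the force and the opening at its end, in the units of the state.
- r.get_state(): the state, without advancing time (a new reading comes with each control period).
- r.camera(name): name is "side" or "top"; returns a dict with "frame" (384x512x3 uint8, red, green, blue), "fx", "fy", "cx", "cy" (pixels), "T" (4x4, takes a point from camera to world coordinates). Camera axes: x right, y up, looking along -z (the intrinsics and any distortion apply to the point x, -y, -z); pixel columns grow to the right and rows downward; lengths in m; the calibration is good to about 2 mm. A picture is of the moment at which its call begins. There is no depth.
- r.hand_in(): hands the job in, once; it reports no verdict.
The state is a dict: "time_s": time; "joint_positions": joint angles; "qd": joint speeds; "tau": joint torques, N m; "tcp_pos": TCP position; "ee_rot": TCP orientation; "ft_force": force on the tool from outside, world axes, zero at the start; "torque": the same for the moment, N m; "grip_width": finger opening in m.
Only numpy, scipy, OpenCV 4.12 (cv2) and the standard library are available. Lean on these libraries where they do the work, as an engineer would, in place of code of your own. Each camera call takes 0.05 s, during which the arm holds its last target. There are 200 camera calls.

### The job

Set the blue fuel tank down in the blue-marked tray and the red seat cowl in the red-marked tray, gently, not dropped. Then squeeze the blue clip open, lift it off the organizer's front wall and bring it down squarely over the middle of the top edge of the blue tray's card: finish while still holding it wide open there, one jaw on each side of the card, reaching about a centimetre or more below its edge, the clip not touching the card at all, so that I can slip a sheet in before it bites. Do not let the clip knock the card, do not shove the trays, and leave the other clips, the file, the brush rest and the model on the turntable alone.

Things in the scene. Friction and masses are not known exactly. Their poses are not given: they have to be found in the camera images.
- blue_clip: Blue plastic squeeze clip (34 g, like a fat clothes-peg) upright on the organizer's front wall, jaws down, throat on the wall's top. Frame on lever A (the -y one): origin between the jaw tips, z up to the handles, x along the hinge pin, y across the jaws to lever B. Jaws 20 mm wide, 3 mm thick; throat 27 mm, 14 mm thick pin 34 mm, clip's top 82 mm above the tips. Levers tilt by half the opening each
- blue_clip_bar_a (a point): middle of the rounded bar (22 mm long along the pin, 8 mm thick) at the handle end of lever A, 78 mm above the jaw tips. The handles flare out to the bars, 54 mm wide over their outsides on the wall: take the clip there, a finger outside each bar, closing along the clip's y
- blue_clip_bar_b (a point): the same on lever B. Squeezing the bars opens the jaws: width over bars 54 mm = 3 mm between the jaw tips, 40 mm = 13 mm, 30 mm = 20 mm, 26 mm = 23 mm, where it stops. It takes 4.5 N at the bars to start, 9 N at the stop
- blue_clip_lever (a joint): opening angle of the blue clip (rad) between its two levers: 0 as it bites the 3 mm wall, about -0.08 empty and shut, 0.6 fully open
- blue_clip_tip_a (a point): middle of the inner edge of the blue clip's jaw tip on lever A (the lowest point of that jaw)
- blue_clip_tip_b (a point): the same on lever B; the gape is the distance between the two tips
- red_clip: Red squeeze clip of plastic, the same build as blue_clip, standing on the organizer's front wall beside it, handle tops 125 mm above the desk; leave it alone
- yellow_clip: Yellow squeeze clip of plastic, the same build as blue_clip, standing on the organizer's front wall beside it, handle tops 125 mm above the desk; leave it alone
- organizer: Black plastic tool organizer, fixed to the desk, 120 (x) x 160 (y) mm, origin under its middle. Front wall 3 mm thick, 70 mm high, along y at x = +58.5 mm; on it stand the three clips 50 mm apart in any order. Behind it a low open trough back to x = -13 mm, then compartments 100 mm high with tools standing up to 145 mm high
- blue_tray: White parts tray with a blue rim, 400 g, loose, 120 (x) x 130 (y) mm, origin under its middle on the desk; walls 22 mm high, floor 4 mm thick. An upright greyboard card with a blue header band stands along its -x side: 3 mm thick, 90 mm wide (y), mid-plane at x = -50 mm, top edge 105 mm high, in a slot 12 mm wide and 20 mm high. Free floor for parts: x from -44 to +57 mm
- blue_tray_card_top (a point): middle of the top edge of the blue tray's card
- red_tray: The same tray with a red rim and a red header band on its card; same frame and sizes. Which tray is left or right varies
- blue_tank: Blue moulded fuel tank of a model motorcycle, 20 g, 53 mm long (x, the narrow tail towards -x), 28 mm wide (y) over the middle, its sides nearly upright from 5 to 13 mm high, 25 mm high; lying on the cutting mat (3 mm thick), origin under its middle. Take it across y
- blue_tank_center (a point): centre of the blue tank, 12 mm above its underside
- red_cowl: Red moulded seat cowl of the model, 20 g, 52 mm long (x), 26 mm wide (y) over the middle, 13 mm high at x = +10 mm rising to 23 mm near x = -16 mm; lying on the cutting mat (3 mm thick), origin under its middle. Take it across y
- red_cowl_center (a point): centre of the red cowl, 10 mm above its underside
- steel_file: steel file, 225 mm long with a red handle, lying on the desk near the robot; leave it alone
- brush_rest: white ceramic brush rest, 78 mm, with a brush laid on it (155 mm), beyond the trays; leave it alone
- turntable: black fixed base of a small turntable beyond the organizer, origin under its middle; on its grey disc (150 mm diameter, top 23 mm) stands the white plastic motorcycle frame, 112 mm high, reaching 90 mm from the middle; leave it alone
- turntable_disc (a joint): turn of the turntable's disc with the model (rad); leave it as it stands
Things that resemble listed ones, but are neither listed nor needed, are in the scene too. What is shaped like the blue_tank but green or purple is not meant.

How it is judged:
On the way, in this order (a step that is already met when the one before it is completed fails the run):
1. the blue tank lies released in the blue tray and the red cowl in the red tray (x of blue_tank_center in the frame of blue_tray between -0.045 and 0.057 m and y of blue_tank_center in the frame of blue_tray between -0.062 and 0.062 m and z of blue_tank_center in the frame of blue_tray below 0.034 m and linear speed of each of blue_tank, red_cowl below 0.05 m/s and contact force between each of blue_tank, red_cowl and the fingers below 0.05 N and x of red_cowl_center in the frame of red_tray between -0.045 and 0.057 m and y of red_cowl_center in the frame of red_tray between -0.062 and 0.062 m and z of red_cowl_center in the frame of red_tray below 0.034 m), for 0.2 s.
2. the blue clip is squeezed open and lifted clear of the organizer (value of joint blue_clip_lever above 0.25 rad and contact force between blue_clip and the fingers above 1 N and contact force between blue_clip and organizer below 0.05 N and distance of blue_clip from where it was at the start of the episode above 0.04 m), for 0.1 s.
At the end, for the whole second after the job is handed in: Tank and cowl lie released in their trays. The gripper holds the blue clip still, open over 0.25 rad, a jaw tip each side of the blue card, 3 mm clear of its faces, 7 mm or more below its edge, within 15 mm of its middle, square within 0.22 rad; the clip touches no card, tray or organizer (all of step 1 and value of joint blue_clip_lever above 0.25 rad and ((x of blue_clip_tip_a in the frame of blue_tray below -0.0545 m and x of blue_clip_tip_b in the frame of blue_tray above -0.0455 m) or (x of blue_clip_tip_b in the frame of blue_tray below -0.0545 m and x of blue_clip_tip_a in the frame of blue_tray above -0.0455 m)) and z of each of blue_clip_tip_a, blue_clip_tip_b in the frame of blue_tray below 0.098 m and y of blue_clip_tip_a in the frame of blue_tray between -0.015 and 0.015 m and y of blue_clip_tip_b in the frame of blue_tray between -0.015 and 0.015 m and angle between the x axis of blue_clip and the y axis of blue_tray, either way round below 0.22 rad and contact force between blue_clip and the fingers above 1 N and contact force between blue_clip and blue_tray below 0.3 N and contact force between blue_clip and organizer below 0.05 N and linear speed of blue_clip below 0.03 m/s); the arm keeps its last pose, push and grip.
It fails at once if the blue clip nips or knocks the blue tray's card (contact force between blue_clip and blue_tray above 5 N).
It fails at once if a tray is shoved 30 mm from its place (distance of any of blue_tray, red_tray from where it was at the start of the episode above 0.03 m).
It fails at once if another clip, the file, the brush rest or the model on the turntable is disturbed (moved 15 mm, or the turntable turned) (distance of any of red_clip, yellow_clip, steel_file, brush_rest from where it was at the start of the episode above 0.015 m or velocity of joint turntable_disc above 0.3 rad/s or velocity of joint turntable_disc below -0.3 rad/s).
It fails at once if the tank or the cowl is dropped (falls faster than 0.9 m/s, about 40 mm) ((linear speed of blue_tank above 0.9 m/s and contact force between blue_tank and the fingers below 0.05 N) or (linear speed of red_cowl above 0.9 m/s and contact force between red_cowl and the fingers below 0.05 N)).
It also fails if it takes over 70 s, if anything falls off the work surface, if the arm or the gripper's body presses on something with over 40 N, if the wrist force passes 120 N, or if a joint passes its speed limit or range.

## Working session

There is one attempt and no reset: what is moved stays moved. The work goes in short steps, Python scripts to look and compute and a tool call to move; the robot and the scene stay as the last step left them, time stands still between calls to the robot, and variables do not carry over. Pictures are saved under pics/ and viewed, about 8 in all and at most 12, crops included, and the job is handed in when it is done.

Besides the shell and the picture viewer there is one more tool, called by a JSON object that holds its "method" and its "body". move_arm: Moves the arm, as the interface text tells. Its arguments: {"type":"object","properties":{"commands":{"type":"array","items":{"type":"object","properties":{"dr":{"type":"array","items":{"type":"number"}},"offset":{"type":"array","items":{"type":"number"}},"fingers":{"type":"number"}}}}},"required":["commands"]}

```bash
mkdir -p pics
python3 - <<'E'
from cell import r
import cv2,numpy as np
s=r.get_state(); print(s, r.tcp_to_tips)
for n in("top","side"):
    c=r.camera(n); print(n,{k:(v.tolist() if hasattr(v,'tolist') else v) for k,v in c.items() if k!='frame'})
    cv2.imwrite(f"pics/{n}0.png",cv2.resize(c['frame'][:,:,::-1],None,fx=1.5,fy=1.5,interpolation=cv2.INTER_CUBIC))
    np.save(f"{n}0.npy",c['frame'])
E
```

```text
{'time_s': 0.0, 'joint_positions': array([ 1.06039915e+00,  4.80834887e-01,  1.59688938e+00,  8.21033823e-06,
        1.06508206e+00, -4.66140685e-02]), 'qd': array([ 4.33786099e-05, -3.88667343e-04, -6.39416898e-04,  3.73425836e-04,
        1.64873850e-03, -5.57946819e-04]), 'tau': array([-1.72930711e-03, -9.50688028e+01, -4.30150902e+01, -1.77407223e-04,
        1.29494441e-02, -1.17031470e-05]), 'tcp_pos': array([0.29055913, 0.58099538, 0.24466462]), 'ee_rot': array([ 2.29820754e-01,  9.73232784e-01, -5.82464164e-04, -1.70282094e-04]), 'ft_force': array([ 0.60905069, -0.217912  , -0.27647242]), 'torque': array([0.00516247, 0.00800448, 0.00653263]), 'grip_width': 0.085166750980717} 0.014
top {'fx': 387.15051597929283, 'fy': 387.15051597929283, 'cx': 254.9599386639737, 'cy': 194.3689858598121, 'T': [[0.0193131982579512, 0.9917309704996179, -0.12687270204789933, 0.46197940466679976], [-0.9997197783614147, 0.020892573622981993, 0.011129470805567792, -0.025285784143399034], [0.013688138151435297, 0.12662220389526577, 0.9918565684385283, 1.1586804215149658], [0.0, 0.0, 0.0, 1.0]]}
side {'fx': 441.1714541819641, 'fy': 441.1714541819641, 'cx': 260.4763052494784, 'cy': 192.81128647127733, 'T': [[0.8900373394322862, 0.23929980129520098, -0.3880323949316277, 0.13342285348596622], [-0.4557705429910251, 0.4863590321654107, -0.7454717325108923, -0.9133270386783124], [0.010331822586727192, 0.8403514127620673, 0.5419434993713221, 0.7257544469654204], [0.0, 0.0, 0.0, 1.0]]}
```

View pics/top0.png

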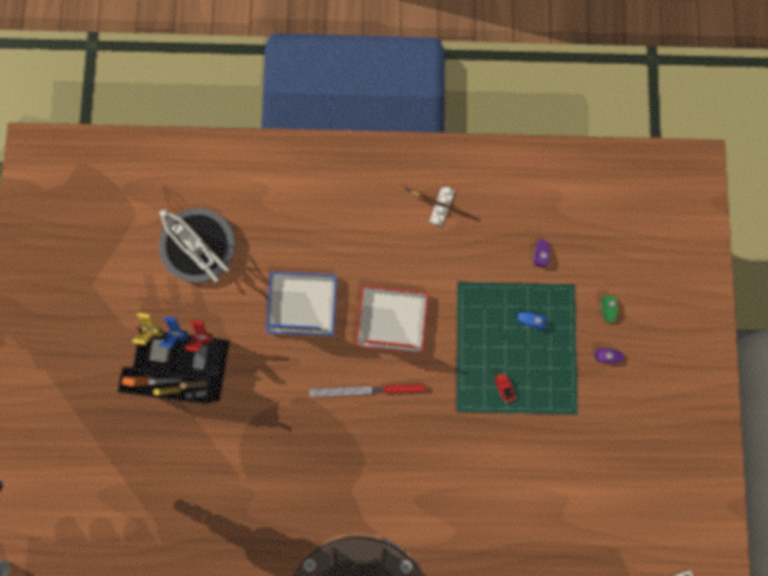

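View pics/side0.png

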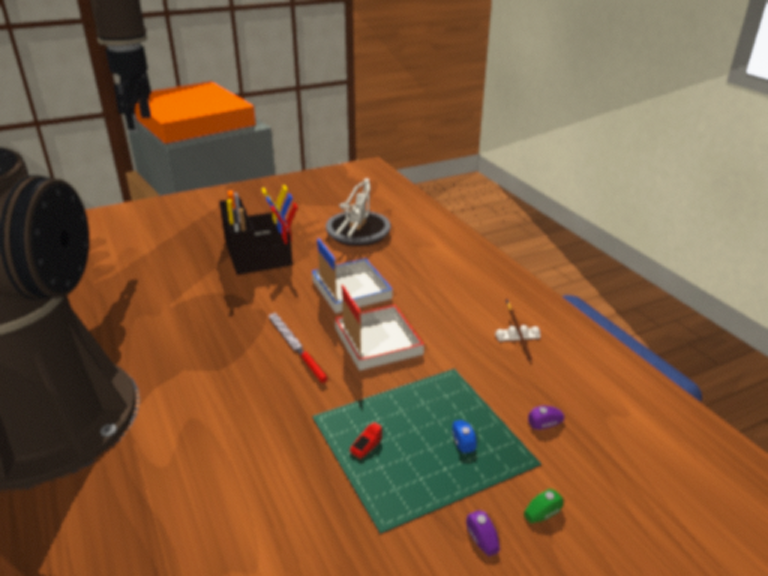

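The blue tank is at (532,320) in the top view and the red cowl at (505,388). The green part at (610,308) and the purple ones at (541,253) and (609,356) are decoys because their colour is wrong. Next come enlarged crops of the parts, and of the trays and clips.

```bash
cat > h.py <<'E'
from cell import r
import cv2,numpy as np
from scipy.spatial.transform import Rotation as R
def unproj(c,u,v,z):
    d=c['T'][:3,:3]@np.array([(u-c['cx'])/c['fx'],-(v-c['cy'])/c['fy'],-1]); o=c['T'][:3,3]
    return o+d*(z-o[2])/d[2]
def proj(c,p):
    q=c['T'][:3,:3].T@(np.array(p)-c['T'][:3,3]); return np.array([c['cx']+c['fx']*q[0]/-q[2],c['cy']-c['fy']*q[1]/-q[2]])
def crop(f,x0,y0,x1,y1,k):
    g=cv2.resize(f[y0:y1,x0:x1,::-1],None,fx=k,fy=k,interpolation=cv2.INTER_CUBIC)
    for x in range((x0+9)//10*10,x1,10): cv2.putText(g,str(x),((x-x0)*k,8),0,.3,(255,255,255)); cv2.line(g,((x-x0)*k,10),((x-x0)*k,16),(255,255,255))
    for y in range((y0+9)//10*10,y1,10): cv2.putText(g,str(y),(0,(y-y0)*k+4),0,.3,(255,255,255)); cv2.line(g,(20,(y-y0)*k),(26,(y-y0)*k),(255,255,255))
    return g
E
python3 - <<'E'
from h import *
t=np.load('top0.npy')
a=crop(t,320,180,400,280,5); b=crop(t,75,170,295,280,3)
cv2.imwrite('pics/c1.png',a)
g=crop(t,75,170,295,270,3); 
s=np.load('side0.npy'); h=crop(s,140,110,290,250,4)
# stack: mat crop + tray crop
cv2.imwrite('pics/c2.png',cv2.vconcat([crop(t,85,170,292,272,3)[:, :600], h[:290,:600]]) if h.shape[1]>=600 else h)
for n,f,rng in(("tank",t,((100,120,60),(130,255,255))),):
    pass
c=r.camera('top')
hsv=cv2.cvtColor(t,cv2.COLOR_RGB2HSV)
def blob(m,x0,y0,x1,y1,z):
    k=np.zeros_like(m);k[y0:y1,x0:x1]=m[y0:y1,x0:x1]
    v,u=np.nonzero(k); P=np.array([unproj(c,i+0.,j+0.,z)[:2] for i,j in zip(u,v)])
    (cx,cy),(w,hh),an=cv2.minAreaRect((P*1000).astype(np.float32))
    l,e=np.linalg.eigh(np.cov(P.T)); ax=e[:,1]
    q=(P-P.mean(0))@ax
    print(len(u),u.mean(),v.mean(),P.mean(0),'rect',cx,cy,w,hh,an,'axis deg',np.degrees(np.arctan2(ax[1],ax[0])),'skew',(q**3).mean()/ (q**2).mean()**1.5)
blob(cv2.inRange(hsv,(100,130,60),(130,255,255)),335,200,375,225,.015)
m=cv2.inRange(hsv,(0,150,60),(8,255,255))|cv2.inRange(hsv,(172,150,60),(180,255,255))
blob(m,325,240,350,275,.013)
E
```

```text
160 353.725 212.7375 [ 0.55945935 -0.33255412] rect 559.9898071289062 -333.67608642578125 61.64842987060547 29.499164581298828 75.81719207763672 axis deg 76.46043902903847 skew -0.1698070990064613
118 335.56779661016947 257.0762711864407 [ 0.42825037 -0.27797737] rect 425.7027587890625 -279.190185546875 52.7127799987793 26.20245361328125 18.354366302490234 axis deg -159.57027504097653 skew 0.4489990135730942
```

View pics/c1.png

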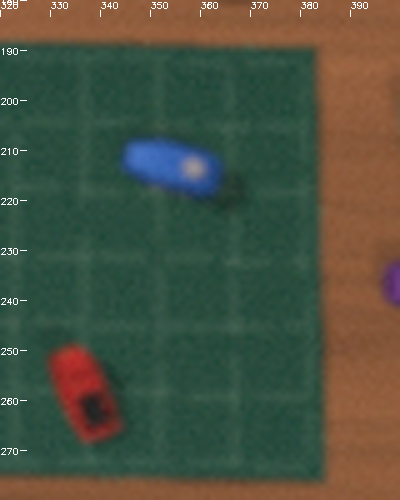

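View pics/c2.png

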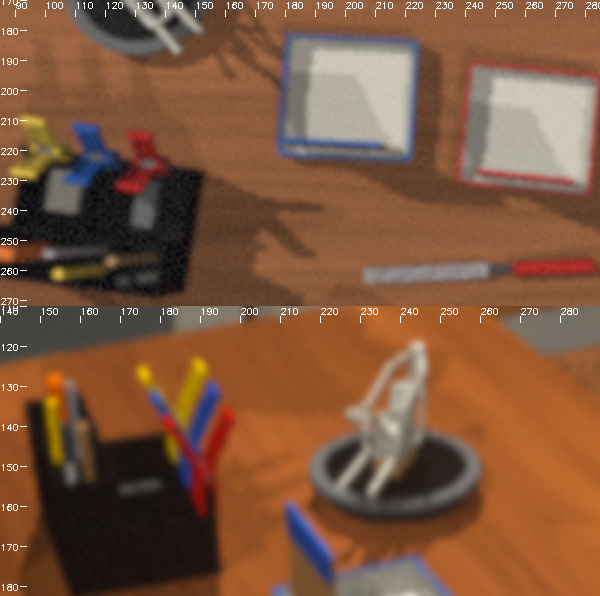

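c1 shows the blue tank centred near px (353.7,212.7) and the red cowl near (335.6,257). Both colours and shapes match. In c2 the blue clip is the middle one, with bars near (113.7,212.7) and (110.3,230). The blue tray's rim corners are about (180,181), (224,183), (223,223) and (177,221). The blue card's top edge runs from (182,217) to (213,219).

Run:
```python
from h import *
from scipy.optimize import least_squares
T=r.camera('top');S=r.camera('side')
d=lambda v:np.degrees(np.arctan2(v[1],v[0]))
def fit(obs,x0):
    def f(p):
        c,s=np.cos(p[2]),np.sin(p[2]); o=[]
        for cam,l,px in obs:
            w=[p[0]+c*l[0]-s*l[1],p[1]+s*l[0]+c*l[1],l[2]]; o+=list(proj(cam,w)-px)
        return np.array(o)
    q=least_squares(f,x0,loss='soft_l1'); print(np.round(q.x,4),np.degrees(q.x[2]),'res',np.round(f(q.x),1)); return q.x
X,Y,Z=.06,.065,.022
# image right=-y, up=+x
fit([(T,(X,Y,Z),(180.2,181.5)),(T,(X,-Y,Z),(224.3,183)),(T,(-X,-Y,Z),(222.7,223.3)),(T,(-X,Y,Z),(177.3,221)),
 (T,(-.05,.045,.105),(181.7,217.5)),(T,(-.05,-.045,.105),(213,219.5)),(S,(-.05,.045,.105),(212,159.5)),(S,(-.05,-.045,.105),(223,173))],[.6,.13,0])
fit([(T,(X,Y,Z),(242,191.8)),(T,(X,-Y,Z),(284.5,195)),(T,(-X,-Y,Z),(280.5,234)),(T,(-X,Y,Z),(238.3,229.5)),
 (T,(-.05,.045,.105),(243.7,227.3)),(T,(-.05,-.045,.105),(276.7,231.3))],[.55,-.03,0])
a=unproj(T,113.7,212.7,.121);b=unproj(T,110.3,230,.121);print('clip',(a+b)/2,d((a-b)[:2]),np.linalg.norm(a-b))
for n,p,q,z in(('yellow',(95.5,212),(93,228),.121),('red',(131,216),(127,232),.121)):
    a=unproj(T,*p,z);b=unproj(T,*q,z);print(n,(a+b)/2,d((a-b)[:2]),np.linalg.norm(a-b))
s=r.get_state();M=R.from_quat(s['ee_rot']).as_matrix();print(M.round(3),s['tcp_pos'])
# parts: rect centre in the side view check
for n,p in(('tank',(.5595,-.333,.015)),('cowl',(.427,-.2785,.013))): print(n,proj(S,p)*1.5)
hs=cv2.cvtColor(np.load('side0.npy'),cv2.COLOR_RGB2HSV)
m=cv2.inRange(hs,(100,130,60),(130,255,255))[270:310,290:325]; v,u=np.nonzero(m);print(1.5*(u.mean()+290),1.5*(v.mean()+270))
```

```text
[ 0.5803  0.1193 -0.0172] -0.9836230492803776 res [ 0.3 -0.1  0.1  0.1 -0.2  0.3  0.8  0.9 -1.7 -0.7  0.2 -1.5 -0.6 -0.1
 -0.1  0.4]
[ 0.5528 -0.0575 -0.0817] -4.680875954082911 res [-0.6 -1.3  0.5  0.   0.8  1.5 -1.2  1.5  0.1 -0.2  0.1 -0.9]
clip [0.51427986 0.34260428 0.121     ] -7.377285794510705 0.04658465983992601
yellow [0.51691425 0.38989731 0.121     ] -4.782486475391128 0.04284829817776515
red [0.50812949 0.29707683 0.121     ] -10.658245898136053 0.04347899349650547
[[-0.894  0.447 -0.   ]
 [ 0.447  0.894 -0.   ]
 [ 0.    -0.001 -1.   ]] [0.29067964 0.58118846 0.24501744]
tank [462.99621564 432.63993732]
cowl [366.64564354 438.74748715]
464.116935483871 436.179435483871
```

```bash
cat >> h.py <<'E'
def chain(targets):
    """targets: (x,y,z,yaw of tool y in deg); prints offset (mm) / dr z (deg) of each successive call, tool kept vertical"""
    s=r.get_state(); M=R.from_quat(s['ee_rot']).as_matrix(); p=s['tcp_pos']; print('at',p.round(4),'t',s['time_s'],'w',s['grip_width'],'F',s['ft_force'].round(1))
    for k,t in enumerate(targets):
        a=np.radians(t[3]); N=np.array([[-np.sin(a),np.cos(a),0],[np.cos(a),np.sin(a),0],[0,0,-1]]).T
        print((1000*M.T@(np.array(t[:3])-p)).round(1),'dr',np.degrees(R.from_matrix(M.T@N).as_rotvec()).round(1)); M,p=N,np.array(t[:3])
E
python3 - <<'E'
from h import *
chain([(.47,.30,.26,10),(.51,-.03,.26,-14),(.56,-.333,.15,-14)])
E
```

```text
at [0.2907 0.5812 0.245 ] t 0.25 w 0.08542450729156337 F [ 0.5 -0.5 -0.5]
[-286.2 -171.3  -14.9] dr [-0.   0.  53.4]
[-331.9  -17.9    0. ] dr [ 0.  0. 24.]
[-281.9  121.8  110. ] dr [0. 0. 0.]
```

{"method": "move_arm", "body": {"commands": [{"offset":[-286,-171,-15],"dr":[0,0,53],"fingers":0},{"offset":[-286,-171,-15],"dr":[0,0,53],"fingers":0},{"offset":[-286,-171,-15],"dr":[0,0,53],"fingers":0},{"offset":[-286,-171,-15],"dr":[0,0,53],"fingers":0},{"offset":[-286,-171,-15],"dr":[0,0,53],"fingers":0},{"offset":[-286,-171,-15],"dr":[0,0,53],"fingers":0},{"offset":[-286,-171,-15],"dr":[0,0,53],"fingers":0},{"offset":[-286,-171,-15],"dr":[0,0,53],"fingers":0}]}}

```text
time_s: 0.92
tcp_pos: [0.4706, 0.2988, 0.2605]
ee_rot: [0.643, 0.766, 0.0, 0.0]
ft_force: [1.6, -0.5, 0.2]
grip_width: 0.0855
```

{"method": "move_arm", "body": {"commands": [{"offset":[-332,-18,0],"dr":[0,0,24],"fingers":0.45},{"offset":[-332,-18,0],"dr":[0,0,24],"fingers":0.45},{"offset":[-332,-18,0],"dr":[0,0,24],"fingers":0.45},{"offset":[-332,-18,0],"dr":[0,0,24],"fingers":0.45},{"offset":[-332,-18,0],"dr":[0,0,24],"fingers":0.45},{"offset":[-332,-18,0],"dr":[0,0,24],"fingers":0.45},{"offset":[-332,-18,0],"dr":[0,0,24],"fingers":0.45},{"offset":[-332,-18,0],"dr":[0,0,24],"fingers":0.45}]}}

```text
time_s: 1.58
tcp_pos: [0.5121, -0.0313, 0.2605]
ee_rot: [0.786, 0.619, 0.0, 0.0]
ft_force: [1.6, -0.2, -0.9]
grip_width: 0.0472
```

Run:
```python
from h import *
print(r.tcp_to_tips, r.get_state()['joint_positions'])
chain([(.56,-.333,.15,-14),(.56,-.333,.08,-14),(.56,-.333,.021,-14)])
```

```text
0.014 [-1.20038879e-01  2.71967445e-01  1.88836517e+00 -5.02100848e-05
  9.80848211e-01  1.16922395e-01]
at [ 0.5121 -0.0313  0.2605] t 1.5833 w 0.04719485609016685 F [ 1.6 -0.2 -0.9]
[-282.1  117.3  110.5] dr [ 0.  -0.   0.4]
[ 0.  0. 70.] dr [0. 0. 0.]
[ 0.  0. 59.] dr [0. 0. 0.]
```

{"method": "move_arm", "body": {"commands": [{"offset":[-282,117,110],"dr":[0,0,0],"fingers":0.3},{"offset":[-282,117,110],"dr":[0,0,0],"fingers":0.3},{"offset":[-282,117,110],"dr":[0,0,0],"fingers":0.3},{"offset":[-282,117,110],"dr":[0,0,0],"fingers":0.3},{"offset":[-282,117,110],"dr":[0,0,0],"fingers":0.3},{"offset":[-282,117,110],"dr":[0,0,0],"fingers":0.3},{"offset":[-282,117,110],"dr":[0,0,0],"fingers":0.3},{"offset":[-282,117,110],"dr":[0,0,0],"fingers":0.3}]}}

```text
time_s: 2.25
tcp_pos: [0.5596, -0.3336, 0.149]
ee_rot: [0.786, 0.618, -0.0, -0.0]
ft_force: [-0.2, -0.2, 0.0]
grip_width: 0.0593
```

{"method": "move_arm", "body": {"commands": [{"offset":[0,0,20],"dr":[0,0,0],"fingers":0.3},{"offset":[0,0,40],"dr":[0,0,0],"fingers":0.3},{"offset":[0,0,60],"dr":[0,0,0],"fingers":0.3},{"offset":[0,0,80],"dr":[0,0,0],"fingers":0.3},{"offset":[0,0,95],"dr":[0,0,0],"fingers":0.3},{"offset":[0,0,95],"dr":[0,0,0],"fingers":0.3},{"offset":[0,0,95],"dr":[0,0,0],"fingers":0.3},{"offset":[0,0,95],"dr":[0,0,0],"fingers":0.3}]}}

```text
time_s: 2.92
tcp_pos: [0.5603, -0.331, 0.0562]
ee_rot: [0.786, 0.619, 0.0, 0.0]
ft_force: [0.7, -0.4, 0.5]
grip_width: 0.0596
```

Run:
```python
from h import *
chain([(.56,-.333,.020,-14)])
S=r.camera('side');T=r.camera('top')
a=crop(S['frame'],250,230,350,330,4);b=crop(T['frame'],310,165,390,265,4)
cv2.imwrite('pics/d1.png',cv2.hconcat([a,b]))
```

```text
at [ 0.5603 -0.331   0.0562] t 2.9167 w 0.0596439285085042 F [ 0.7 -0.4  0.5]
[-2.   0.1 36.2] dr [0.  0.  0.4]
```

View pics/d1.png

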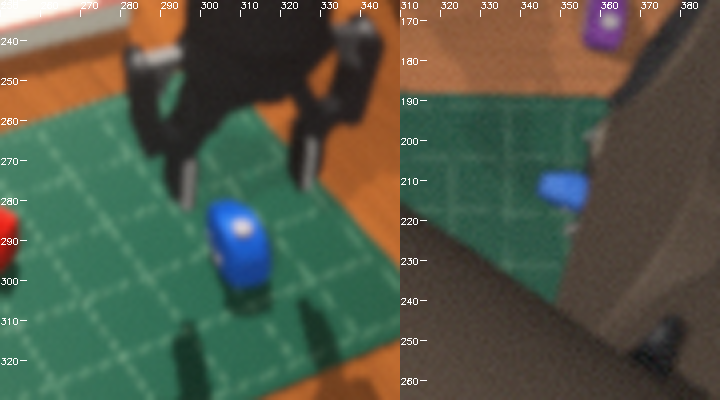

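The fingers straddle the tank, which is at about (308,291) in the side crop, and are centred across it. I'll descend and grip.

{"method": "move_arm", "body": {"commands": [{"offset":[-2,0,18],"dr":[0,0,0],"fingers":0.3},{"offset":[-2,0,30],"dr":[0,0,0],"fingers":0.3},{"offset":[-2,0,36],"dr":[0,0,0],"fingers":0.3},{"offset":[-2,0,36],"dr":[0,0,0],"fingers":0.3},{"offset":[-2,0,36],"dr":[0,0,0],"fingers":0.9},{"offset":[-2,0,36],"dr":[0,0,0],"fingers":0.9},{"offset":[-2,0,36],"dr":[0,0,0],"fingers":0.9},{"offset":[-2,0,36],"dr":[0,0,0],"fingers":0.9}]}}

```text
time_s: 3.68
tcp_pos: [0.5598, -0.3329, 0.0202]
ee_rot: [0.786, 0.619, 0.0, 0.001]
ft_force: [-1.1, 0.5, 7.0]
grip_width: 0.0261
```

{"method": "move_arm", "body": {"commands": [{"offset":[0,0,0],"dr":[0,0,0],"fingers":0.9},{"offset":[0,0,0],"dr":[0,0,0],"fingers":0.9},{"offset":[0,0,-15],"dr":[0,0,0],"fingers":0.9},{"offset":[0,0,-40],"dr":[0,0,0],"fingers":0.9},{"offset":[0,0,-75],"dr":[0,0,0],"fingers":0.9},{"offset":[0,0,-115],"dr":[0,0,0],"fingers":0.9},{"offset":[0,0,-155],"dr":[0,0,0],"fingers":0.9},{"offset":[0,0,-180],"dr":[0,0,0],"fingers":0.9}]}}

```text
time_s: 4.35
tcp_pos: [0.5603, -0.3332, 0.2039]
ee_rot: [0.786, 0.619, 0.001, 0.002]
ft_force: [0.5, -1.0, -0.6]
grip_width: 0.0261
```

Run:
```python
from h import *
chain([(.59,-.03,.20,-1),(.588,.119,.20,-1),(.588,.119,.06,-1),(.588,.119,.022,-1)])
```

```text
at [ 0.5603 -0.3332  0.2039] t 4.35 w 0.026110053001168337 F [ 0.5 -1.  -0.6]
[301.7 -42.3   3.3] dr [  0.2   0.1 -12.6]
[148.9  -4.6   0. ] dr [0. 0. 0.]
[  0.   0. 140.] dr [0. 0. 0.]
[ 0.  0. 38.] dr [0. 0. 0.]
```

The tank is gripped at 26 mm. I'll release it with the jaws opening along tray y, so the tool yaw is -91° and the body stays clear of the card.

Run:
```python
from h import *
chain([(.585,-.02,.20,-68),(.593,.119,.15,-91),(.593,.119,.06,-91),(.593,.119,.022,-91)])
```

```text
at [ 0.5603 -0.3332  0.2039] t 4.35 w 0.026110053001168337 F [ 0.5 -1.  -0.6]
[310.3 -49.5   3.3] dr [ 0.2 -0.  54.4]
[  59.5 -125.9   50. ] dr [ 0.  0. 23.]
[ 0.  0. 90.] dr [0. 0. 0.]
[ 0.  0. 38.] dr [0. 0. 0.]
```

{"method": "move_arm", "body": {"commands": [{"offset":[310,-50,3],"dr":[0,0,54],"fingers":0.9},{"offset":[310,-50,3],"dr":[0,0,54],"fingers":0.9},{"offset":[310,-50,3],"dr":[0,0,54],"fingers":0.9},{"offset":[310,-50,3],"dr":[0,0,54],"fingers":0.9},{"offset":[310,-50,3],"dr":[0,0,54],"fingers":0.9},{"offset":[310,-50,3],"dr":[0,0,54],"fingers":0.9},{"offset":[310,-50,3],"dr":[0,0,54],"fingers":0.9},{"offset":[310,-50,3],"dr":[0,0,54],"fingers":0.9}]}}

```text
time_s: 5.02
tcp_pos: [0.5831, -0.0251, 0.197]
ee_rot: [0.979, 0.203, 0.0, 0.0]
ft_force: [0.2, 0.3, 0.6]
grip_width: 0.0265
```

{"method": "move_arm", "body": {"commands": [{"offset":[30,-63,10],"dr":[0,0,12],"fingers":0.9},{"offset":[59,-126,20],"dr":[0,0,23],"fingers":0.9},{"offset":[59,-126,35],"dr":[0,0,23],"fingers":0.9},{"offset":[59,-126,50],"dr":[0,0,23],"fingers":0.9},{"offset":[59,-126,50],"dr":[0,0,23],"fingers":0.9},{"offset":[59,-126,50],"dr":[0,0,23],"fingers":0.9},{"offset":[59,-126,50],"dr":[0,0,23],"fingers":0.9},{"offset":[59,-126,50],"dr":[0,0,23],"fingers":0.9}]}}

```text
time_s: 5.68
tcp_pos: [0.587, 0.1114, 0.1472]
ee_rot: [1.0, 0.006, 0.001, -0.0]
ft_force: [-0.3, -0.2, -0.2]
grip_width: 0.0263
```

Run:
```python
from h import *
chain([(.593,.119,.06,-91),(.593,.119,.0225,-91)])
```

```text
at [0.587  0.1114 0.1472] t 5.6833 w 0.02632063142103355 F [-0.3 -0.2 -0.2]
[ 6.  -7.5 87.2] dr [-0.  -0.1  1.7]
[ 0.   0.  37.5] dr [0. 0. 0.]
```

{"method": "move_arm", "body": {"commands": [{"offset":[6,-7,20],"dr":[0,0,1.7],"fingers":0.9},{"offset":[6,-7,45],"dr":[0,0,1.7],"fingers":0.9},{"offset":[6,-7,70],"dr":[0,0,1.7],"fingers":0.9},{"offset":[6,-7,90],"dr":[0,0,1.7],"fingers":0.9},{"offset":[6,-7,105],"dr":[0,0,1.7],"fingers":0.9},{"offset":[6,-7,115],"dr":[0,0,1.7],"fingers":0.9},{"offset":[6,-7,120],"dr":[0,0,1.7],"fingers":0.9},{"offset":[6,-7,123],"dr":[0,0,1.7],"fingers":0.9}]}}

```text
time_s: 6.35
tcp_pos: [0.5928, 0.1186, 0.0235]
ee_rot: [1.0, -0.009, 0.0, -0.0]
ft_force: [0.2, -0.1, -0.4]
grip_width: 0.0262
```

{"method": "move_arm", "body": {"commands": [{"offset":[0,0,0],"dr":[0,0,0],"fingers":0.9},{"offset":[0,0,1],"dr":[0,0,0],"fingers":0.9},{"offset":[0,0,1],"dr":[0,0,0],"fingers":0.9},{"offset":[0,0,1],"dr":[0,0,0],"fingers":0.4},{"offset":[0,0,1],"dr":[0,0,0],"fingers":0.4},{"offset":[0,0,1],"dr":[0,0,0],"fingers":0.4},{"offset":[0,0,1],"dr":[0,0,0],"fingers":0.4},{"offset":[0,0,1],"dr":[0,0,0],"fingers":0.4}]}}

```text
time_s: 7.02
tcp_pos: [0.5924, 0.1193, 0.0225]
ee_rot: [1.0, -0.008, 0.0, -0.0]
ft_force: [-0.4, -0.4, -0.5]
grip_width: 0.0514
```

{"method": "move_arm", "body": {"commands": [{"offset":[0,0,-8],"dr":[0,0,0],"fingers":0.4},{"offset":[0,0,-25],"dr":[0,0,0],"fingers":0.4},{"offset":[0,0,-55],"dr":[0,0,0],"fingers":0.4},{"offset":[0,0,-90],"dr":[0,0,0],"fingers":0.3},{"offset":[0,0,-130],"dr":[0,0,0],"fingers":0.3},{"offset":[0,0,-160],"dr":[0,0,0],"fingers":0.3},{"offset":[0,0,-180],"dr":[0,0,0],"fingers":0.3},{"offset":[0,0,-180],"dr":[0,0,0],"fingers":0.3}]}}

```text
time_s: 7.68
tcp_pos: [0.5946, 0.1196, 0.2078]
ee_rot: [1.0, -0.008, 0.004, -0.001]
ft_force: [0.7, 0.5, 0.6]
grip_width: 0.0595
```

Run:
```python
from h import *
chain([(.54,-.16,.20,-70),(.427,-.2785,.10,-70),(.427,-.2785,.02,-70)])
```

```text
at [0.5946 0.1196 0.2078] t 7.6833 w 0.05949492514725613 F [0.7 0.5 0.6]
[-49.9 280.5   7.1] dr [  0.   -0.4 -21. ]
[-146.7   72.7  100. ] dr [0. 0. 0.]
[ 0.  0. 80.] dr [0. 0. 0.]
```

{"method": "move_arm", "body": {"commands": [{"offset":[-50,280,7],"dr":[0,0,-21],"fingers":0.3},{"offset":[-50,280,7],"dr":[0,0,-21],"fingers":0.3},{"offset":[-50,280,7],"dr":[0,0,-21],"fingers":0.3},{"offset":[-50,280,7],"dr":[0,0,-21],"fingers":0.3},{"offset":[-50,280,7],"dr":[0,0,-21],"fingers":0.3},{"offset":[-50,280,7],"dr":[0,0,-21],"fingers":0.3},{"offset":[-50,280,7],"dr":[0,0,-21],"fingers":0.3},{"offset":[-50,280,7],"dr":[0,0,-21],"fingers":0.3}]}}

```text
time_s: 8.35
tcp_pos: [0.5361, -0.1653, 0.1953]
ee_rot: [0.985, 0.172, -0.0, 0.001]
ft_force: [-1.1, -0.2, 0.7]
grip_width: 0.0597
```

{"method": "move_arm", "body": {"commands": [{"offset":[-37,18,25],"dr":[0,0,0],"fingers":0.3},{"offset":[-73,36,50],"dr":[0,0,0],"fingers":0.3},{"offset":[-110,54,75],"dr":[0,0,0],"fingers":0.3},{"offset":[-147,73,100],"dr":[0,0,0],"fingers":0.3},{"offset":[-147,73,120],"dr":[0,0,0],"fingers":0.3},{"offset":[-147,73,130],"dr":[0,0,0],"fingers":0.3},{"offset":[-147,73,130],"dr":[0,0,0],"fingers":0.3},{"offset":[-147,73,130],"dr":[0,0,0],"fingers":0.3}]}}

```text
time_s: 9.02
tcp_pos: [0.4245, -0.2785, 0.0652]
ee_rot: [0.985, 0.174, -0.0, -0.0]
ft_force: [0.1, 0.9, 0.5]
grip_width: 0.0596
```

Run:
```python
from h import *
chain([(.427,-.2785,.020,-70)])
S=r.camera('side');T=r.camera('top')
a=crop(S['frame'],195,230,295,330,4);b=crop(T['frame'],170,165,270,265,4)
cv2.imwrite('pics/d2.png',cv2.hconcat([a,b]))
```

```text
at [ 0.4245 -0.2785  0.0652] t 9.0167 w 0.05964923920461048 F [0.1 0.9 0.5]
[ 2.4  0.9 45.2] dr [-0.1  0.   0. ]
```

View pics/d2.png

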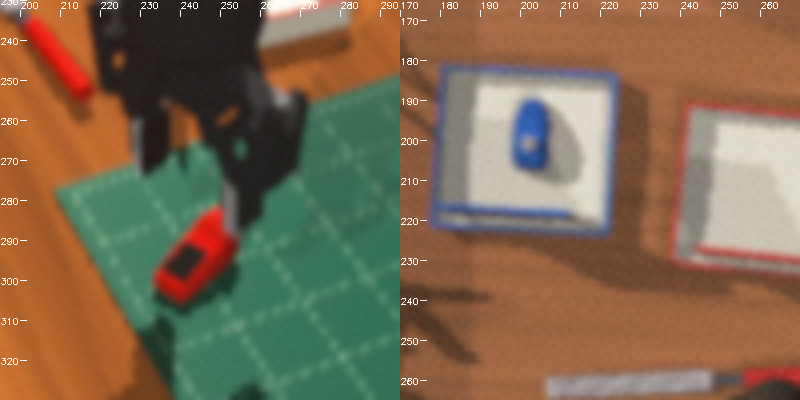

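d2 shows the tank lying mid-tray at about (202,198) in the top view, with the tray unmoved. The fingers straddle the cowl, so I'll descend and grip.

{"method": "move_arm", "body": {"commands": [{"offset":[2,1,22],"dr":[0,0,0],"fingers":0.3},{"offset":[2,1,36],"dr":[0,0,0],"fingers":0.3},{"offset":[2,1,44],"dr":[0,0,0],"fingers":0.3},{"offset":[2,1,44],"dr":[0,0,0],"fingers":0.3},{"offset":[2,1,44],"dr":[0,0,0],"fingers":0.9},{"offset":[2,1,44],"dr":[0,0,0],"fingers":0.9},{"offset":[2,1,44],"dr":[0,0,0],"fingers":0.9},{"offset":[2,1,44],"dr":[0,0,0],"fingers":0.9}]}}

```text
time_s: 9.78
tcp_pos: [0.4273, -0.2792, 0.0226]
ee_rot: [0.985, 0.174, 0.001, 0.001]
ft_force: [-0.5, 2.9, 13.6]
grip_width: 0.024
```

{"method": "move_arm", "body": {"commands": [{"offset":[0,0,0],"dr":[0,0,0],"fingers":0.9},{"offset":[0,0,0],"dr":[0,0,0],"fingers":0.9},{"offset":[0,0,-15],"dr":[0,0,0],"fingers":0.9},{"offset":[0,0,-40],"dr":[0,0,0],"fingers":0.9},{"offset":[0,0,-75],"dr":[0,0,0],"fingers":0.9},{"offset":[0,0,-115],"dr":[0,0,0],"fingers":0.9},{"offset":[0,0,-155],"dr":[0,0,0],"fingers":0.9},{"offset":[0,0,-180],"dr":[0,0,0],"fingers":0.9}]}}

```text
time_s: 10.45
tcp_pos: [0.4275, -0.2796, 0.2058]
ee_rot: [0.985, 0.174, 0.001, 0.002]
ft_force: [1.6, -1.3, 0.7]
grip_width: 0.0235
```

Run:
```python
from h import *
chain([(.564,-.058,.20,-94.7),(.564,-.058,.0225,-94.7)])
```

```text
at [ 0.4275 -0.2796  0.2058] t 10.45 w 0.023538064467961556 F [ 1.6 -1.3  0.7]
[ 204.1 -161.4    5.7] dr [ 0.2 -0.2 24.7]
[  0.    0.  177.5] dr [0. 0. 0.]
```

{"method": "move_arm", "body": {"commands": [{"offset":[204,-161,6],"dr":[0,0,24.7],"fingers":0.9},{"offset":[204,-161,6],"dr":[0,0,24.7],"fingers":0.9},{"offset":[204,-161,6],"dr":[0,0,24.7],"fingers":0.9},{"offset":[204,-161,6],"dr":[0,0,24.7],"fingers":0.9},{"offset":[204,-161,6],"dr":[0,0,24.7],"fingers":0.9},{"offset":[204,-161,6],"dr":[0,0,24.7],"fingers":0.9},{"offset":[204,-161,6],"dr":[0,0,24.7],"fingers":0.9},{"offset":[204,-161,6],"dr":[0,0,24.7],"fingers":0.9}]}}

```text
time_s: 11.12
tcp_pos: [0.566, -0.0534, 0.1961]
ee_rot: [0.999, -0.039, 0.001, -0.0]
ft_force: [-1.0, 0.5, -0.3]
grip_width: 0.0237
```

Run:
```python
from h import *
chain([(.564,-.058,.0245,-94.7)])
```

```text
at [ 0.566  -0.0534  0.1961] t 11.1167 w 0.023727574549389844 F [-1.   0.5 -0.3]
[ -2.1   4.9 171.6] dr [-0.1 -0.1  0.2]
```

{"method": "move_arm", "body": {"commands": [{"offset":[-2,4,25],"dr":[0,0,0],"fingers":0.9},{"offset":[-2,4,60],"dr":[0,0,0],"fingers":0.9},{"offset":[-2,4,95],"dr":[0,0,0],"fingers":0.9},{"offset":[-2,4,125],"dr":[0,0,0],"fingers":0.9},{"offset":[-2,4,145],"dr":[0,0,0],"fingers":0.9},{"offset":[-2,4,158],"dr":[0,0,0],"fingers":0.9},{"offset":[-2,4,165],"dr":[0,0,0],"fingers":0.9},{"offset":[-2,4,165],"dr":[0,0,0],"fingers":0.9}]}}

```text
time_s: 11.78
tcp_pos: [0.5602, -0.0618, 0.0296]
ee_rot: [0.999, -0.041, -0.001, -0.0]
ft_force: [-0.4, -0.3, -0.6]
grip_width: 0.024
```

{"method": "move_arm", "body": {"commands": [{"offset":[0,0,2],"dr":[0,0,0],"fingers":0.9},{"offset":[0,0,4],"dr":[0,0,0],"fingers":0.9},{"offset":[0,0,5.5],"dr":[0,0,0],"fingers":0.9},{"offset":[0,0,5.5],"dr":[0,0,0],"fingers":0.4},{"offset":[0,0,5.5],"dr":[0,0,0],"fingers":0.4},{"offset":[0,0,5.5],"dr":[0,0,0],"fingers":0.4},{"offset":[0,0,5.5],"dr":[0,0,0],"fingers":0.4},{"offset":[0,0,5.5],"dr":[0,0,0],"fingers":0.4}]}}

```text
time_s: 12.45
tcp_pos: [0.561, -0.0617, 0.025]
ee_rot: [0.999, -0.041, 0.0, 0.0]
ft_force: [0.1, 0.4, -0.6]
grip_width: 0.0507
```

{"method": "move_arm", "body": {"commands": [{"offset":[0,0,-8],"dr":[0,0,0],"fingers":0.4},{"offset":[0,0,-25],"dr":[0,0,0],"fingers":0.4},{"offset":[0,0,-55],"dr":[0,0,0],"fingers":0.4},{"offset":[0,0,-90],"dr":[0,0,0],"fingers":0.2},{"offset":[0,0,-130],"dr":[0,0,0],"fingers":0.2},{"offset":[0,0,-170],"dr":[0,0,0],"fingers":0.2},{"offset":[0,0,-210],"dr":[0,0,0],"fingers":0.2},{"offset":[0,0,-230],"dr":[0,0,0],"fingers":0.2}]}}

```text
time_s: 13.12
tcp_pos: [0.5621, -0.0619, 0.2604]
ee_rot: [0.999, -0.041, 0.003, 0.0]
ft_force: [1.7, -0.5, 0.4]
grip_width: 0.0684
```

Run:
```python
from h import *
chain([(.53,.22,.25,-48),(.5135,.3425,.25,-6)])
T=r.camera('top');np.save('top1.npy',T['frame']);S=r.camera('side');np.save('side1.npy',S['frame'])
```

```text
at [ 0.5621 -0.0619  0.2604] t 13.1167 w 0.06835477300611778 F [ 1.7 -0.5  0.4]
[ -55.  -278.4    9.9] dr [  0.2  -0.3 -46.7]
[  69.7 -102.1    0. ] dr [  0.   0. -42.]
```

{"method": "move_arm", "body": {"commands": [{"offset":[-55,-278,10],"dr":[0,0,-46.7],"fingers":0.2},{"offset":[-55,-278,10],"dr":[0,0,-46.7],"fingers":0.2},{"offset":[-55,-278,10],"dr":[0,0,-46.7],"fingers":0.2},{"offset":[-55,-278,10],"dr":[0,0,-46.7],"fingers":0.2},{"offset":[-55,-278,10],"dr":[0,0,-46.7],"fingers":0.2},{"offset":[-55,-278,10],"dr":[0,0,-46.7],"fingers":0.2},{"offset":[-55,-278,10],"dr":[0,0,-46.7],"fingers":0.2},{"offset":[-55,-278,10],"dr":[0,0,-46.7],"fingers":0.2}]}}

```text
time_s: 13.88
tcp_pos: [0.5273, 0.2249, 0.2443]
ee_rot: [0.932, 0.363, -0.0, -0.001]
ft_force: [-1.1, 0.1, -0.2]
grip_width: 0.0685
```

Run:
```python
from h import *
chain([(.5135,.3425,.25,-6),(.5135,.3425,.16,-6)])
T=r.camera('top');S=r.camera('side')
a=crop(T['frame'],85,195,150,260,6);b=crop(T['frame'],215,165,295,245,5)[:390]
s=crop(S['frame'],160,115,215,180,6)
cv2.imwrite('pics/d3.png',cv2.hconcat([a,s[:390],]))
cv2.imwrite('pics/d4.png',crop(T['frame'],170,165,290,245,6))
```

```text
at [0.5273 0.2249 0.2443] t 13.8833 w 0.06846294563075925 F [-1.1  0.1 -0.2]
[ 69.3 -96.   -5.6] dr [ -0.1  -0.  -41.5]
[ 0.  0. 90.] dr [0. 0. 0.]
```

View pics/d3.png

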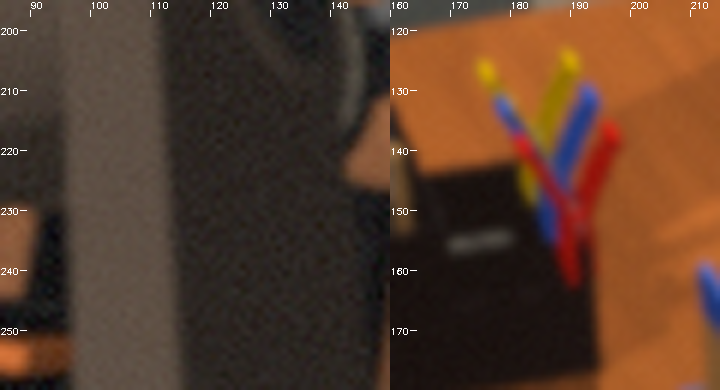

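The top view is blocked by the arm. In the side view the blue clip's bars are near (192.5,131) and (177.5,132.5). I'll check those against the estimated pose.

Run:
```python
from h import *
T=r.camera('top');S=r.camera('side')
c=np.array([.514,.3425]);a=np.radians(-6);u=np.array([np.cos(a),np.sin(a)])
for k in(1,-1):
    p=[*(c+k*.023*u),.121]; print(proj(S,p),proj(T,p))
t=np.load('top0.npy')
cv2.imwrite('pics/e1.png',crop(t,82,195,162,275,7));
```

```text
[192.54921613 131.25345694] [113.50642274 212.88499738]
[178.38598177 133.33666596] [110.55964235 230.02568536]
```

View pics/e1.png

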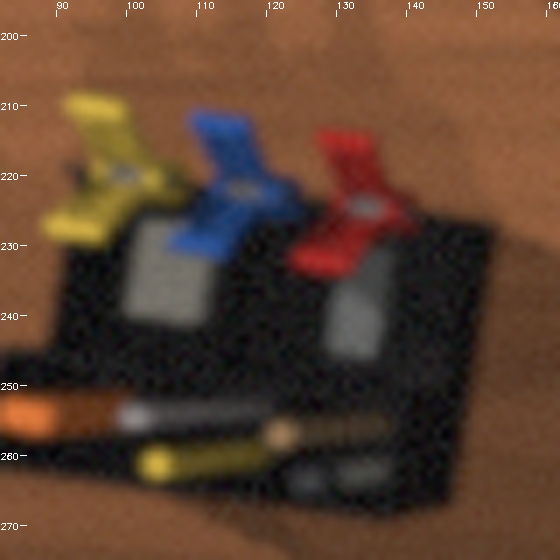

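The projections match to within about 1 px. In e1 the blue clip's bars are at about (113.4,212.4) and (110.6,229.7). Now I'll move above it.

{"method": "move_arm", "body": {"commands": [{"offset":[35,-48,0],"dr":[0,0,-7],"fingers":0.2},{"offset":[69,-96,0],"dr":[0,0,-14],"fingers":0.2},{"offset":[69,-96,0],"dr":[0,0,-21],"fingers":0.2},{"offset":[69,-96,0],"dr":[0,0,-28],"fingers":0.2},{"offset":[69,-96,0],"dr":[0,0,-35],"fingers":0.2},{"offset":[69,-96,0],"dr":[0,0,-40.5],"fingers":0.2},{"offset":[69,-96,0],"dr":[0,0,-40.5],"fingers":0.2},{"offset":[69,-96,0],"dr":[0,0,-40.5],"fingers":0.2}]}}

```text
time_s: 14.75
tcp_pos: [0.5162, 0.3361, 0.2448]
ee_rot: [0.753, 0.658, -0.0, 0.0]
ft_force: [0.6, 0.7, -1.1]
grip_width: 0.0687
```

Run:
```python
from h import *
chain([(.514,.3425,.165,-7),(.514,.3425,.116,-7)])
```

```text
at [0.5162 0.3361 0.2448] t 14.75 w 0.0686752458268937 F [ 0.6  0.7 -1.1]
[ 6.1 -3.  79.8] dr [-0.   0.  -0.8]
[ 0.  0. 49.] dr [0. 0. 0.]
```

{"method": "move_arm", "body": {"commands": [{"offset":[6,-3,20],"dr":[0,0,-0.8],"fingers":0.2},{"offset":[6,-3,40],"dr":[0,0,-0.8],"fingers":0.2},{"offset":[6,-3,60],"dr":[0,0,-0.8],"fingers":0.2},{"offset":[6,-3,75],"dr":[0,0,-0.8],"fingers":0.2},{"offset":[6,-3,83],"dr":[0,0,-0.8],"fingers":0.2},{"offset":[6,-3,83],"dr":[0,0,-0.8],"fingers":0.2},{"offset":[6,-3,83],"dr":[0,0,-0.8],"fingers":0.2},{"offset":[6,-3,83],"dr":[0,0,-0.8],"fingers":0.2}]}}

```text
time_s: 15.42
tcp_pos: [0.5142, 0.3437, 0.1629]
ee_rot: [0.748, 0.664, 0.001, 0.0]
ft_force: [0.4, 1.2, 0.2]
grip_width: 0.0682
```

Run:
```python
from h import *
chain([(.514,.3425,.116,-7)])
S=r.camera('side')
a=crop(S['frame'],155,85,235,165,5)
g=crop(np.load('top1.npy'),170,165,290,245,3)
g=cv2.copyMakeBorder(g,0,160,0,0,0); cv2.imwrite('pics/e2.png',cv2.hconcat([a,g]))
```

```text
at [0.5142 0.3437 0.1629] t 15.4167 w 0.06817974818780567 F [0.4 1.2 0.2]
[-1.2 -0.1 46.9] dr [ 0.1 -0.   0.3]
```

View pics/e2.png

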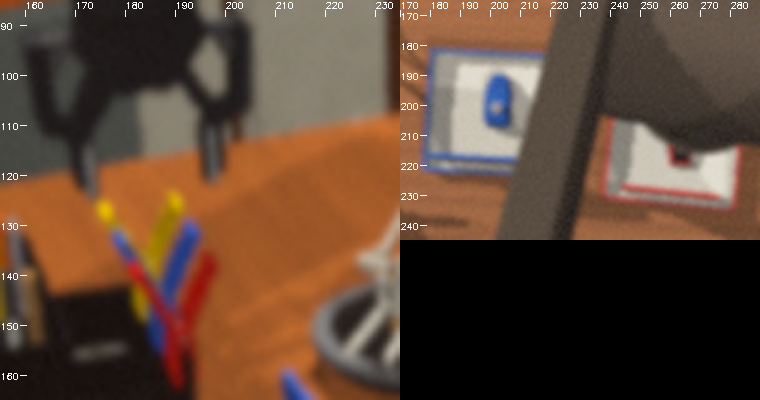

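e2 shows the fingers centred over the blue clip's bars in the side view, at (177,132) and (192,131). The cowl is lying in the red tray. I'll descend and squeeze.

{"method": "move_arm", "body": {"commands": [{"offset":[-1,0,16],"dr":[0,0,0],"fingers":0.2},{"offset":[-1,0,32],"dr":[0,0,0],"fingers":0.2},{"offset":[-1,0,42],"dr":[0,0,0],"fingers":0.2},{"offset":[-1,0,46],"dr":[0,0,0],"fingers":0.2},{"offset":[-1,0,46],"dr":[0,0,0],"fingers":0.2},{"offset":[-1,0,46],"dr":[0,0,0],"fingers":0.35},{"offset":[-1,0,46],"dr":[0,0,0],"fingers":0.4},{"offset":[-1,0,46],"dr":[0,0,0],"fingers":0.45}]}}

```text
time_s: 16.13
tcp_pos: [0.5145, 0.3433, 0.1176]
ee_rot: [0.747, 0.665, 0.001, 0.0]
ft_force: [-2.4, -1.2, 11.0]
grip_width: 0.0472
```

{"method": "move_arm", "body": {"commands": [{"offset":[0,0,0],"dr":[0,0,0],"fingers":0.5},{"offset":[0,0,-1],"dr":[0,0,0],"fingers":0.55},{"offset":[0,0,-1],"dr":[0,0,0],"fingers":0.6},{"offset":[0,0,-2],"dr":[0,0,0],"fingers":0.65},{"offset":[0,0,-2],"dr":[0,0,0],"fingers":0.7},{"offset":[0,0,-3],"dr":[0,0,0],"fingers":0.8},{"offset":[0,0,-3],"dr":[0,0,0],"fingers":0.9},{"offset":[0,0,-3],"dr":[0,0,0],"fingers":0.9}]}}

```text
time_s: 16.8
tcp_pos: [0.5149, 0.3434, 0.1207]
ee_rot: [0.747, 0.665, 0.002, 0.0]
ft_force: [1.7, -0.2, 11.5]
grip_width: 0.0227
```

The grip reads 22.7 mm. The pads read about 2 mm narrow, so the clip is at its stop and fully open. Lifting now.

{"method": "move_arm", "body": {"commands": [{"offset":[0,0,-4],"dr":[0,0,0],"fingers":0.9},{"offset":[0,0,-10],"dr":[0,0,0],"fingers":0.9},{"offset":[0,0,-20],"dr":[0,0,0],"fingers":0.9},{"offset":[0,0,-40],"dr":[0,0,0],"fingers":0.9},{"offset":[0,0,-65],"dr":[0,0,0],"fingers":0.9},{"offset":[0,0,-90],"dr":[0,0,0],"fingers":0.9},{"offset":[0,0,-110],"dr":[0,0,0],"fingers":0.9},{"offset":[0,0,-120],"dr":[0,0,0],"fingers":0.9}]}}

```text
time_s: 17.47
tcp_pos: [0.5141, 0.3432, 0.2424]
ee_rot: [0.747, 0.665, 0.002, 0.0]
ft_force: [1.1, 0.3, -0.4]
grip_width: 0.0228
```

Run:
```python
from h import *
a=-.0172
card=np.array([.5803-.05*np.cos(a),.1193-.05*np.sin(a)]);print(card)
chain([(*card,.245,-1),(*card,.195,-1)])
```

```text
[0.5303074  0.12015996]
at [0.5141 0.3432 0.2424] t 17.4667 w 0.02282584059210417 F [ 1.1  0.3 -0.4]
[-219.7   42.    -2.9] dr [ 0.2 -0.1 -5.7]
[ 0.  0. 50.] dr [0. 0. 0.]
```

Run:
```python
from h import *
T=r.camera('top');S=r.camera('side')
t=np.load('top0.npy').astype(float)
b=np.clip(t[:,:,2]-t[:,:,0]-15,0,None)
pts=[]
for x in range(184,212,3):
    w=b[212:226,x]; print(x,w.astype(int),round((w[2:9]*np.arange(214,221)).sum()/w[2:9].sum(),2))
for z in (.105,):
  for x,y in((184,217.3),(198,218.2),(211,219.2)): print(unproj(T,x,y,z))
# line endpoints along row
print((b[215:219,174:222].sum(0)).astype(int))
for p in ((-.05,.045),(-.05,-.045),(-.05,0)):
    a=-.0172; w=[.5803+np.cos(a)*p[0]-np.sin(a)*p[1],.1193+np.sin(a)*p[0]+np.cos(a)*p[1],.105]; print(proj(T,w),proj(S,w))
s=S['frame']; cv2.imwrite('pics/f1.png',cv2.hconcat([crop(s,160,80,240,200,5)[:, :400],crop(T['frame'],170,170,230,290,5)[:600,:300]]))
```

```text
184 [ 0  0  0  4 44 44  0  0  0 18  0  0  0  0] 216.43
187 [ 0  0  0  0 28 41  0  0  0 16  0  0  0  0] 216.59
190 [ 0  0  0  0 19 48  5  0  0  1  0  0  0  0] 216.81
193 [ 0  0  0  0  7 40 16  0  0  0  0  0  0  0] 217.14
196 [ 0  0  0  0  7 38 22  0  0  0  0  0  0  0] 217.22
199 [ 0  0  0  0  0 32 34  0  0  0  4  0  0  0] 217.52
202 [ 0  0  0  0  0 29 36  0  0  0  2  0  0  0] 217.55
205 [ 0  0  0  0  0 28 43  0  0  0  3  0  0  0] 217.61
208 [ 0  0  0  0  0 23 44  2  0  0  0  0  0  0] 217.7
211 [ 0  0  0  0  0  7 32  0  0  0  0  0  0  0] 217.82
[0.52991241 0.15442078 0.105     ]
[0.52823551 0.11637684 0.105     ]
[0.52623156 0.08102166 0.105     ]
[ 0  0  0  0 93 98 82 72 79 84 92 86 84 69 69 71 72 64 56 63 66 68 67 61
 62 66 64 61 65 70 77 71 72 64 67 69 67 39  1  0  0  0  0  0  0  0  0 35]
[180.06069919 216.79009773] [211.40028179 159.40507292]
[213.19667513 218.02911996] [222.94415066 173.43152298]
[196.63502615 217.40984587] [217.01729619 166.23006139]
```

View pics/f1.png

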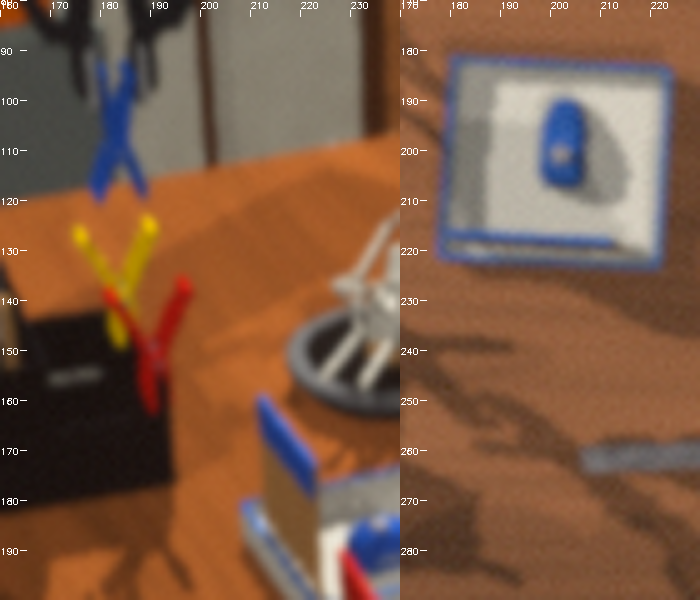

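Run:
```python
from h import *
S=r.camera('side')
a=np.radians(-7);u=np.array([np.cos(a),np.sin(a)]);c=np.array([.5141,.3432])
for z in(.155,.16,.165,.17,.175): print(z,[proj(S,[*(c+k*.013*u),z]).round(1).tolist() for k in(-1,1)], 'bars',[proj(S,[*(c+k*.011*u),z+.075]).round(1).tolist() for k in(-1,1)])
f=S['frame'].astype(float);b=np.clip(f[:,:,2]-f[:,:,0]-15,0,None)
for y in range(110,125): print(y,b[y,172:196].astype(int))
```

```text
0.155 [[180.5, 122.9], [188.6, 121.8]] bars [[179.0, 100.1], [186.1, 99.3]]
0.16 [[180.4, 121.4], [188.5, 120.3]] bars [[178.8, 98.5], [186.0, 97.7]]
0.165 [[180.2, 119.9], [188.4, 118.9]] bars [[178.7, 97.0], [185.8, 96.2]]
0.17 [[180.1, 118.5], [188.3, 117.4]] bars [[178.5, 95.4], [185.7, 94.6]]
0.175 [[179.9, 117.0], [188.1, 115.9]] bars [[178.4, 93.8], [185.6, 93.0]]
110 [ 0  0  0  0  0  0  0 16 42 54 66 69 59 39  0  0  0  0  0  0  0  0  0  0]
111 [ 0  0  0  0  0  0  0 36 66 77 75 59 45 45 18  0  0  0  0  0  0  0  0  0]
112 [ 0  0  0  0  0  0 10 49 76 83 73 52 40 48 35  0  0  0  0  0  0  0  0  0]
113 [ 0  0  0  0  0  0 18 58 80 78 58 32 26 38 47 21  0  0  0  0  0  0  0  0]
114 [ 0  0  0  0  0  0 28 66 81 70 36  2  0 16 47 38  0  0  0  0  0  0  0  0]
115 [ 0  0  0  0  0  0 41 73 78 59  9  0  0  0 25 42  1  0  0  0  0  0  0  0]
116 [ 0  0  0  0  0  0 46 76 73 32  0  0  0  0  0 37  3  0  0  0  0  0  0  0]
117 [ 0  0  0  0  0  0 31 71 54  0  0  0  0  0  0 23 13  0  0  0  0  0  0  0]
118 [ 0  0  0  0  0  0  2 59 37  0  0  0  0  0  0  0 15  0  0  0  0  0  0  0]
119 [ 0  0  0  0  0  0  0 28 13  0  0  0  0  0  0  0  0  0  0  0  0  0  0  0]
120 [0 0 0 0 0 0 0 0 0 0 0 0 0 0 0 0 0 0 0 0 0 0 0 0]
121 [0 0 0 0 0 0 0 0 0 0 0 0 0 0 0 0 0 0 0 0 0 0 0 0]
122 [0 0 0 0 0 0 0 0 0 0 0 0 0 0 0 0 0 0 0 0 0 0 0 0]
123 [0 0 0 0 0 0 0 0 0 0 0 0 0 0 0 0 0 0 0 0 0 0 0 0]
124 [0 0 0 0 0 0 0 0 0 0 0 0 0 0 0 0 0 0 0 0 0 0 0 0]
```

The clip is held open with its tips at about (180,119) and (188,118) in the side view, roughly 71 mm below the TCP. The card fit agrees with the image to about 0.2 px. Moving over the card.

{"method": "move_arm", "body": {"commands": [{"offset":[-25,5,-3],"dr":[0,0,-1],"fingers":0.9},{"offset":[-60,12,-3],"dr":[0,0,-2],"fingers":0.9},{"offset":[-95,19,-3],"dr":[0,0,-3],"fingers":0.9},{"offset":[-130,26,-3],"dr":[0,0,-4],"fingers":0.9},{"offset":[-165,32,-3],"dr":[0,0,-5.4],"fingers":0.9},{"offset":[-195,37,-3],"dr":[0,0,-5.4],"fingers":0.9},{"offset":[-212,41,-3],"dr":[0,0,-5.4],"fingers":0.9},{"offset":[-220,42,-3],"dr":[0,0,-5.4],"fingers":0.9}]}}

```text
time_s: 18.28
tcp_pos: [0.5289, 0.1168, 0.2404]
ee_rot: [0.716, 0.699, -0.001, -0.001]
ft_force: [-0.2, 0.8, -0.6]
grip_width: 0.0225
```

{"method": "move_arm", "body": {"commands": [{"offset":[0,0,0],"dr":[0,0,0],"fingers":0.9},{"offset":[0,0,4],"dr":[0,0,0],"fingers":0.9},{"offset":[0,0,10],"dr":[0,0,0],"fingers":0.9},{"offset":[0,0,18],"dr":[0,0,0],"fingers":0.9},{"offset":[0,0,26],"dr":[0,0,0],"fingers":0.9},{"offset":[0,0,30],"dr":[0,0,0],"fingers":0.9},{"offset":[0,0,32],"dr":[0,0,0],"fingers":0.9},{"offset":[0,0,32],"dr":[0,0,0],"fingers":0.9}]}}

```text
time_s: 18.95
tcp_pos: [0.5292, 0.1195, 0.2091]
ee_rot: [0.715, 0.699, -0.0, -0.0]
ft_force: [-0.2, -0.0, -0.2]
grip_width: 0.0227
```

Run:
```python
from h import *
chain([(.5303,.1200,.163,-1.3)])
S=r.camera('side');T=r.camera('top')
cv2.imwrite('pics/f2.png',crop(S['frame'],180,110,260,200,6))
p=r.get_state()['tcp_pos']
for z in(.138,.141,.144): print(z,[proj(S,[p[0]+k*.013,p[1]-.01,z]).round(1).tolist() for k in(-1,1)])
f=S['frame'].astype(float);b=np.clip(f[:,:,2]-f[:,:,0]-15,0,None)
for y in range(135,166): print(y,b[y,205:232].astype(int))
```

```text
at [0.5292 0.1195 0.2091] t 18.95 w 0.02272988657770173 F [-0.2 -0.  -0.2]
[ 0.5  1.1 46.1] dr [-0.1  0.   0.1]
0.138 [[213.4, 158.7], [222.1, 156.7]]
0.141 [[213.4, 157.7], [222.0, 155.8]]
0.144 [[213.3, 156.7], [222.0, 154.8]]
135 [ 0  0  0  0  0  0  0  0  5 17 32 48 65 74 64 20  0  0  0  0  0  0  0  0
  0  0  0]
136 [ 0  0  0  0  0  0  0  0 10 31 46 59 67 73 55 11  0  0  0  0  0  0  0  0
  0  0  0]
137 [ 0  0  0  0  0  0  0  0 14 49 65 70 73 67 33  0  0  0  0  0  0  0  0  0
  0  0  0]
138 [ 0  0  0  0  0  0  0  0 18 59 74 72 74 61  8  0  0  0  0  0  0  0  0  0
  0  0  0]
139 [ 0  0  0  0  0  0  0  0 24 61 75 72 75 55  0  0  0  0  0  0  0  0  0  0
  0  0  0]
140 [ 0  0  0  0  0  0  0  0 36 65 70 69 74 46  0  0  0  0  0  0  0  0  0  0
  0  0  0]
141 [ 0  0  0  0  0  0  0  0 46 71 72 67 70 36  0  0  0  0  0  0  0  0  0  0
  0  0  0]
142 [ 0  0  0  0  0  0  0  0 52 75 75 69 67 25  0  0  0  0  0  0  0  0  0  0
  0  0  0]
143 [ 0  0  0  0  0  0  0  0 51 76 80 75 64 15  0  0  0  0  0  0  0  0  0  0
  0  0  0]
144 [ 0  0  0  0  0  0  0  0 52 75 80 78 63 10  0  0  0  0  0  0  0  0  0  0
  
[... 1156 characters left out ...]
 [ 0  0  0  0  0 15 63 41  0  0  0  0  0  0  0  0  0  0  0  0  0  0  0  0
  0  0  0]
159 [ 0  0  0  0  0  0 35 45  0  0  0  0  0  0  0  0  0  0  0  0  0  0  0  0
  0  0  0]
160 [ 0  0  0  0  0  0  4 57 32  0  0  0  0  0  0  0  0  0  0  0  0  0  0  0
  0  0  0]
161 [ 0  0  0  0  0  0  0 56 65  9  0  0  0  0  0  0  0  0  0  0  0  0  0  0
  0  0  0]
162 [ 0  0  0  0  0  0  0 46 79 52  0  0  0  0  0  0  0  0  0  0  0  0  0  0
  0  0  0]
163 [ 0  0  0  0  0  0  0 29 76 78 45  0  0  0  0  0  0  0  0  0  0  0  0  0
  0  0  0]
164 [ 0  0  0  0  0  0  0 17 68 86 79 34  0  0  0  0  0  0  0  0  0  0  0  0
  0  0  0]
165 [ 0  0  0  0  0  0  0  7 60 80 87 70 14  0  0  0  0  0  0  0  0  0  0  0
  0  0  0]
```

View pics/f2.png

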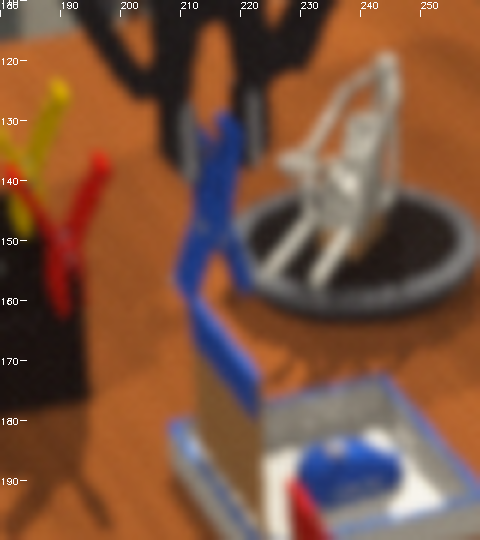

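The jaws straddle the card: tips near (211.5,158) and (220.8,157), with the card's mid-line between them. There is no contact. I'll descend slowly in two stages.

{"method": "move_arm", "body": {"commands": [{"offset":[0.5,2,2],"dr":[0,0,0],"fingers":0.9},{"offset":[0.5,2,6],"dr":[0,0,0],"fingers":0.9},{"offset":[0.5,2,11],"dr":[0,0,0],"fingers":0.9},{"offset":[0.5,2,17],"dr":[0,0,0],"fingers":0.9},{"offset":[0.5,2,22],"dr":[0,0,0],"fingers":0.9},{"offset":[0.5,2,26],"dr":[0,0,0],"fingers":0.9},{"offset":[0.5,2,28],"dr":[0,0,0],"fingers":0.9},{"offset":[0.5,2,28],"dr":[0,0,0],"fingers":0.9}]}}

```text
time_s: 19.72
tcp_pos: [0.5313, 0.1197, 0.1812]
ee_rot: [0.715, 0.699, -0.0, -0.0]
ft_force: [-0.7, -0.8, -0.3]
grip_width: 0.0224
```

{"method": "move_arm", "body": {"commands": [{"offset":[0,0,2],"dr":[0,0,0],"fingers":0.9},{"offset":[0,0,5],"dr":[0,0,0],"fingers":0.9},{"offset":[0,0,8],"dr":[0,0,0],"fingers":0.9},{"offset":[0,0,11],"dr":[0,0,0],"fingers":0.9},{"offset":[0,0,14],"dr":[0,0,0],"fingers":0.9},{"offset":[0,0,16],"dr":[0,0,0],"fingers":0.9},{"offset":[0,0,18],"dr":[0,0,0],"fingers":0.9},{"offset":[0,0,18],"dr":[0,0,0],"fingers":0.9}]}}

```text
time_s: 20.38
tcp_pos: [0.5314, 0.1197, 0.1634]
ee_rot: [0.715, 0.699, -0.0, -0.0]
ft_force: [-0.9, 0.6, -1.3]
grip_width: 0.0225
```

Run:
```python
from h import *
chain([(.5310,.1200,.163,-1.3)])
S=r.camera('side');T=r.camera('top')
a=crop(S['frame'],195,135,245,195,9);b=crop(T['frame'],170,165,290,245,3)
b=cv2.copyMakeBorder(b,0,300,0,0,0)[:540];  cv2.imwrite('pics/f3.png',cv2.hconcat([a,b[:, :340]]))
p=r.get_state()['tcp_pos']
for z in(.089,.092,.095): print(z,[proj(S,[p[0]+k*.013,p[1]+d,z]).round(1).tolist() for k in(-1,1) for d in(-.01,0)])
a=-.0172
for q in ((-.05,.045),(-.05,-.045),(-.05,0)):
    print('card',proj(S,[.5803+np.cos(a)*q[0]-np.sin(a)*q[1],.1193+np.sin(a)*q[0]+np.cos(a)*q[1],.105]).round(1))
```

```text
at [0.5314 0.1197 0.1634] t 20.3833 w 0.022487062960122067 F [-0.9  0.6 -1.3]
[ 0.3 -0.4  0.4] dr [-0.  0.  0.]
0.089 [[214.8, 173.6], [213.5, 172.1], [223.3, 171.6], [221.9, 170.1]]
0.092 [[214.8, 172.7], [213.5, 171.1], [223.2, 170.7], [221.9, 169.2]]
0.095 [[214.7, 171.8], [213.4, 170.2], [223.2, 169.8], [221.8, 168.3]]
card [211.4 159.4]
card [222.9 173.4]
card [217.  166.2]
```

View pics/f3.png

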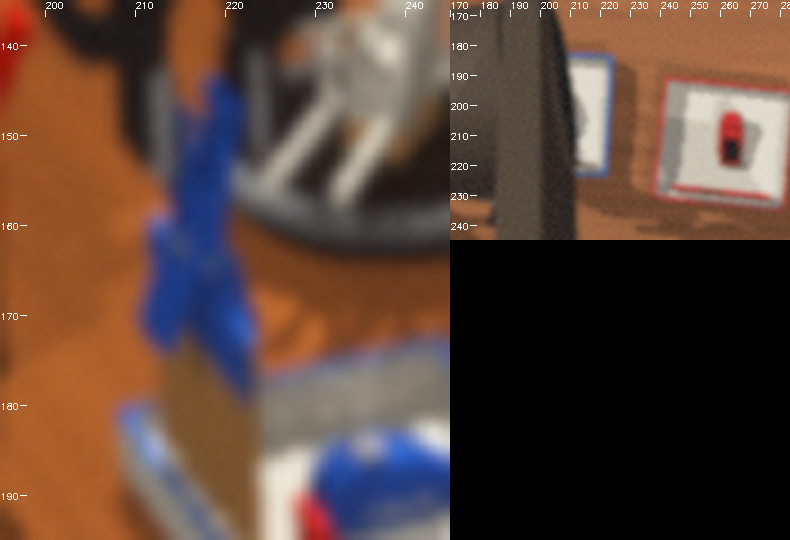

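f3 shows the near jaw in front of the card, with its tip at about (213,174), so z is about 0.09 m. The other jaw is behind the card. The cowl lies in the red tray at (260,211) and the forces are about zero. Handing in.

Run:
```python
from h import *
s=r.get_state(); print(np.abs(s['qd']).max(),s['ft_force'],s['grip_width']); print(r.hand_in())
```

```text
0.004373207645021643 [-0.43677491 -0.73019085 -0.49974754] 0.022653480209441305
the job is handed in; nothing more can be done
None
```

I set the blue tank down in the blue tray and the red cowl in the red tray. Then I squeezed the blue clip fully open, lifted it off the organizer, and handed the job in with the clip held open over the middle of the blue card. It took about 20 s of the 70 s allowed, and `hand_in()` gave no verdict.

- **Clip position:** The last side view shows one jaw in front of the card, with its tip about 13–15 mm below the card's edge. The other jaw is hidden behind the card, so I worked out its position from the view just before the descent. By that estimate the jaws are centred on the card to about 1–2 mm, and I needed within 7 mm.
- **Contact:** The wrist force was below about 1.5 N throughout the descent and at hand-in. The grip held steady at 22.6 mm, which fits the clip being at its fully open stop. The arm was still at hand-in.
- **Parts and trays:** The pictures show both parts lying released in their trays, and neither tray had visibly moved. In the last picture the arm covered part of the blue tray from above, so the tank there showed only in the side view.
- **Fingertips on the mat:** The wrist read about 7 N while closing on the tank and 14 N while closing on the cowl, so the fingertips probably pressed lightly on the mat. No check failed.

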